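# Uncover the small hob ring and hold a contact thermometer on its centre

### The job

The small ring of the table-top hob has to be checked with the contact thermometer, but the frying pan stands on it: slide the pan across the glass, never lifting or tipping it, until its base lies inside the large ring, and let go of it. Then draw the thermometer out of its leaning holder and set its sprung tip upright on the cross at the centre of the small ring, pressing gently until the tip is pushed about half-way in and never hard against the glass. Finish while holding the thermometer there, pressed like that and still, and leave the jar beside the hob where it stands.

Things in the scene. Friction and masses are not known exactly. Their poses are not given: they have to be found in the camera images.
- hob: two-ring table-top hob, fixed: black glass 450 x 270 mm, its top 45 mm above the worktop. Origin: centre of its underside. Own x points away from the controls (to the back), y along the long side; z up. Both ring centres lie 20 mm behind the middle line (own x = +0.020), at own y = +0.105 and -0.105; which ring is on which side varies.
- large_ring: the larger ring printed on the glass, 180 mm diameter, with a small cross (20 mm) at its centre. Flat print. Origin: the cross, on the glass; z up.
- small_ring: the smaller ring printed on the glass, 145 mm diameter, with a small cross (20 mm) at its centre; at the start it is hidden under the pan. Flat print. Origin: the cross, on the glass; z up.
- pan: loose stainless frying pan, about 0.65 kg, base 132 mm, rim 180 mm diameter, 42 mm high, standing flat on the glass. Origin: centre of the base's underside. One straight level black handle runs along own -x from 107 to 216 mm from the pan's axis, 20 mm wide, 14 mm thick, its mid-height 48 mm above the base's underside (34 mm clear beneath it).
- pan_grip (a point): a good point to pinch the pan's handle across its 20 mm width from above: on the handle, 135 mm from the pan's axis, 48 mm above the glass. Axes as the pan's.
- holder: fixed holder for the thermometer beside the hob: black foot 100 x 78 x 12 mm carrying a grey round sleeve (33 mm outside, 24 mm bore, 78 mm long) that leans 20 degrees (0.35 rad) from upright towards own -x. Origin: centre of the foot's underside.
- holder_mouth (a point): centre of the sleeve's open upper end, 87 mm above the worktop; the thermometer's flange rests on it. The thermometer comes out along the sleeve's leaning axis; 66 mm of it is inside.
- probe: loose contact thermometer, 0.15 kg, 158 mm long. Origin: centre of the underside of its round flange (38 mm dia); own z runs up the handle. White handle to z = 92 mm, 30 mm wide along own x, 22 mm thick along own y (grip across y, which is level at the start). Below the flange: 8 mm stem, then 20 mm dia steel guard ending at z = -56 mm; the sprung tip sticks out 10 mm more.
- probe_grip (a point): point on the handle's axis to grip, 56 mm above the underside of the flange, 36 mm below the top (56 + 66 = 122 mm from the free tip). Axes as the thermometer's.
- probe_tip (a point): centre of the flat end face of the sprung tip (copper, 11 mm diameter), 66 mm below the flange's underside when free; it moves with the tip.
- plunger (a joint): how far the sprung tip is pushed into the guard, in m: 0 free (10 mm showing), about 0.0047 half-way, 0.0095 fully in. Spring: 1.6 N to start it moving, then 0.4 N per mm (3.5 N half-way, 5.4 N fully in); pushed beyond, the force rises steeply.
- jar_1: loose food jar with a red lid, 65 mm diameter, 100 mm high, standing to the left of the hob in front of or behind the holder; leave it alone. Origin: centre of its underside.

How it is judged:
By the outcome, as a careful person would: the job done as asked, in the order asked, and still so for the second after the job is handed in, while the arm keeps its last pose, push and grip.
It also fails if it takes over 67 s, if anything falls off the work surface, if the arm or the gripper's body presses on something with over 40 N, if the wrist force passes 120 N, or if a joint passes its speed limit or range.

### The arm

A 6-joint arm with a two-finger parallel gripper is mounted at the origin on a cart in front of the work surface, level with it; the furniture and walls round the work are solid. World frame = base frame: x ahead of the robot, y to its left, z up, the work surface at z = 0. Lengths are in mm, angles in rad, forces in N, time in s.
With the tool pointing down it reaches from about 275 to 750 mm from the base axis. Payload 10.2 kg.
Tool frame: the origin (TCP) lies on the front face of the gripper's body, between the roots of the fingers; the fingertips stand 73 mm ahead of it and the grasp point (between the pads) lies 54 mm ahead of it; z points along the fingers, y is the line along which they close (so a half turn about z gives the same grasp; the last joint's range is limited). The gripper opens to 85 mm and grips with 20 to 120 N. Pads are 22 mm wide; open, the fingers measure 114 mm over their backs; the gripper's body (76 mm by 85 mm) begins 54 mm behind the grasp point. The pads swing forward as they close: fully open they stand 13 mm farther back than shut.
Start: joints at [-1.53, 0.313, 1.498, -0, 1.331, -0.223], TCP at [136.881, -506.848, 303.894] pointing down, gripper open.
Joint ranges: [-2.94, 2.94], [-0.97, 2.17], [0.19, 2.56], [-1.23, 4.37], [0.02, 3.11], [-2.88, 2.88]. Speed limits (rad/s): [2.39, 2.39, 3.01, 3.14, 3.14, 3.14].

### API

Orientations are given as a rotation vector (axis times angle).
In Python, from plant import read_state, get_image, finish_job gives the robot as it stands.
- The arm moves only by the tool arm_command, never from a script. Its arguments are lists of equal length, an entry for each row: "xyz": the shift along the tool's x, y, z scaled (see below), a list of three; "rot": the turn, a rotation vector about the tool's x, y, z scaled (see below), a list of three. In form: {"xyz": [[tx, ty, tz], ...], "rot": [[ax, ay, az], ...]}. A call has 1 to 20 rows; each row shifts and turns the commanded pose from where the row before left it, along the tool's axes as they then stand; what a row does not reach is not made up. The controller multiplies each number of a shift by 0.025 m and each number of a turn by 0.1 rad. A row lasts 1/8 s, in which the tool goes at most 62.5 mm and 10.7 degrees, less where a joint would pass 70% of its speed; a pose out of reach is approached as far as the arm can. A call with a number of a shift or a turn outside -1 to 1 is refused whole. A call with a gripper value outside its range is refused whole. "hand" is the opening, from -1 (shut) to 1 (fully open), set as the call begins (left out, the last holds). The fingers move at their own pace and stop on an object; "squeeze" is the grip in N (left out, the last holds). Time passes only in rows, so rows that do not move let the fingers close. It gives the time, the measured TCP pose, the force, the opening and the grip force at its end, in the units of the state.
- read_state(): the state, without advancing time (a new reading comes with each control period).
- get_image(name): name is "scene" or "top" or "wrist"; returns a dict with "pixels" (400x640x3 uint8, blue, green, red), "fx", "fy", "cx", "cy" (pixels), "R" (3x3) and "t" (3): a world point X has camera coordinates R X + t. Camera axes: x right, y down, z forward; pixel columns grow to the right and rows downward; lengths in mm; the calibration is good to about 2 mm. The wrist camera is an equidistant fisheye: a pixel r from the principal point sees the ray r / f radians off the axis. A picture is of the moment at which its call begins. There is no depth.
- finish_job(): hands the job in; it is judged then, once.
The state is a dict: "t": time; "joint_positions": joint angles; "joint_velocities": joint speeds; "joint_efforts": joint torques, N m; "ee_pos": TCP position; "eef_rot": TCP orientation; "wrist_force": force on the tool from outside, world axes, zero at the start; "moment": the same for the moment, N m; "finger_gap": finger opening in mm; "grip_force": force on a finger pad.
Only numpy, scipy, OpenCV 4.12 (cv2) and the standard library are available. Lean on these libraries where they do the work, as an engineer would, in place of code of your own. Each camera call takes 0.05 s, during which the arm holds its last target. There are 200 camera calls.

## Working session

There is one attempt and no reset: what is moved stays moved. The work goes in short steps, Python scripts to look and compute and a tool call to move; the robot and the scene stay as the last step left them, time stands still between calls to the robot, and variables do not carry over. Pictures are saved under pics/ and viewed, at most 10 in all, crops included, and the job is handed in when it is done.

Besides the shell and the picture viewer there is one more tool, called after "Call:" as a command line: name --argument value ..., lists and objects as JSON in quotes. arm_command: Moves the arm, as the interface text tells. Shifts and turns lie within -1 to 1; 1 stands for 0.025 m of shift or 0.1 rad of turn. Its arguments: {"type":"object","properties":{"xyz":{"type":"array","items":{"type":"array","items":{"type":"number"}}},"rot":{"type":"array","items":{"type":"array","items":{"type":"number"}}},"hand":{"type":"number"},"squeeze":{"type":"number"}},"required":["xyz","rot"]}

```bash
mkdir -p pics; python3 - <<'E'
from plant import *
import cv2,pickle,numpy as np
s=read_state();print({k:np.round(v,3) for k,v in s.items()})
d={}
for n in("scene","top","wrist"):
    d[n]=get_image(n);i=d[n];print(n,i["fx"],i["fy"],i["cx"],i["cy"],np.round(i["R"],3).tolist(),np.round(i["t"],1))
    cv2.imwrite(f"pics/a_{n}.png",i["pixels"])
pickle.dump(d,open("a.pkl","wb"))
E
```

```text
{'t': np.float64(0.0), 'joint_positions': array([-1.53 ,  0.313,  1.498, -0.   ,  1.331, -0.223]), 'joint_velocities': array([ 0.001, -0.001,  0.001,  0.001, -0.001, -0.001]), 'joint_efforts': array([-2.0000e-03, -4.1227e+01, -2.5974e+01, -0.0000e+00,  4.0000e-03,
       -0.0000e+00]), 'ee_pos': array([ 136.874, -506.665,  303.327]), 'eef_rot': array([-3.113, -0.413, -0.   ]), 'wrist_force': array([ 0.461,  0.083, -0.55 ]), 'moment': array([-0.005,  0.092, -0.009]), 'grip_force': np.float64(0.0), 'finger_gap': np.float64(85.325)}
scene 391.606913668229 391.606913668229 316.2904212753267 195.3673572178699 [[-0.905, -0.426, 0.004], [-0.301, 0.632, -0.714], [0.302, -0.647, -0.7]] [490.9 206.6 924.7]
top 443.0998247759896 443.0998247759896 313.05140665199593 197.32624672273775 [[0.0, -1.0, -0.016], [-0.995, 0.001, -0.098], [0.098, 0.016, -0.995]] [  22.3  553.2 1145.4]
wrist 309.70691628693146 309.70691628693146 317.3696336709459 195.23114690260417 [[0.26, -0.966, -0.001], [-0.926, -0.25, 0.283], [-0.273, -0.072, -0.959]] [-524.5  -36.7  378.8]
```

View pics/a_top.png

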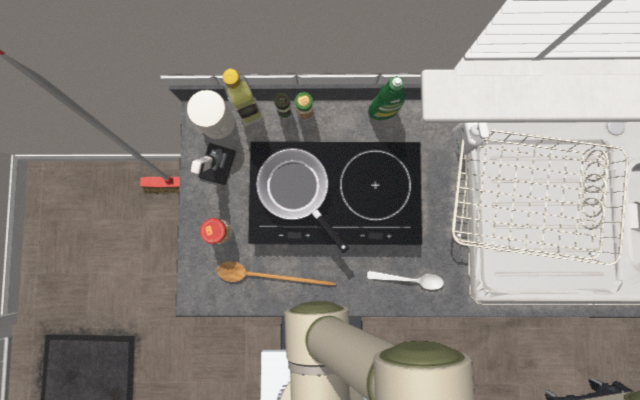

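View pics/a_scene.png

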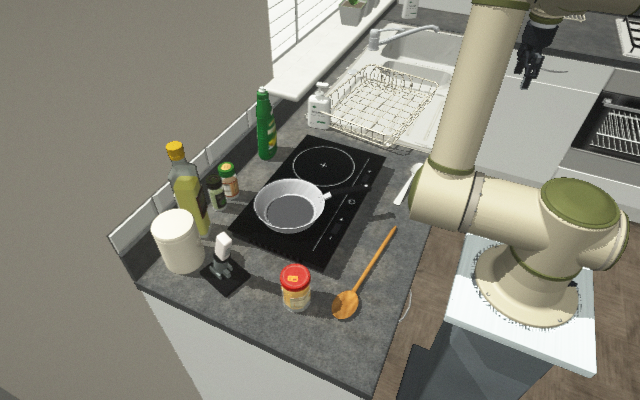

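The top view shows the pan at (292,184) with its handle end at (344,247), the free large ring's cross at (375,185), the holder near (215,163), the probe top near (197,166) and the jar at (214,231). In the scene view the probe top is near (224,240).

```bash
python3 - <<'E'
import cv2
a=cv2.imread("pics/a_top.png")[130:260,180:430];cv2.imwrite("pics/b_top.png",cv2.resize(a,None,fx=3.2,fy=3.2,interpolation=cv2.INTER_CUBIC))
a=cv2.imread("pics/a_scene.png")[135:310,190:400];cv2.imwrite("pics/b_scene.png",cv2.resize(a,None,fx=3.4,fy=3.4,interpolation=cv2.INTER_CUBIC))
E
```

```text
(no output)
```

View pics/b_top.png

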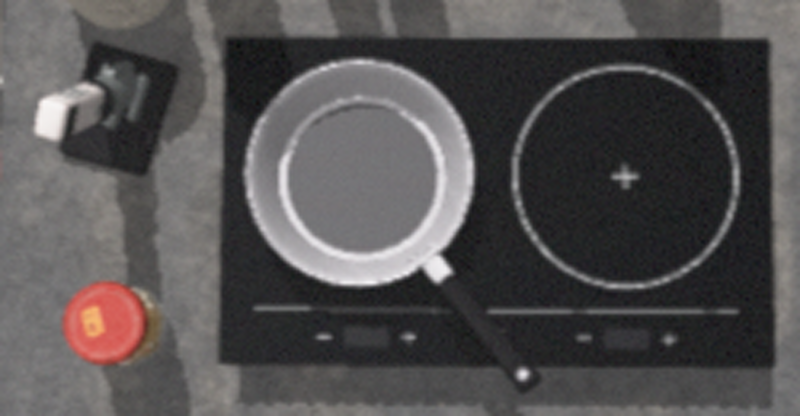

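View pics/b_scene.png

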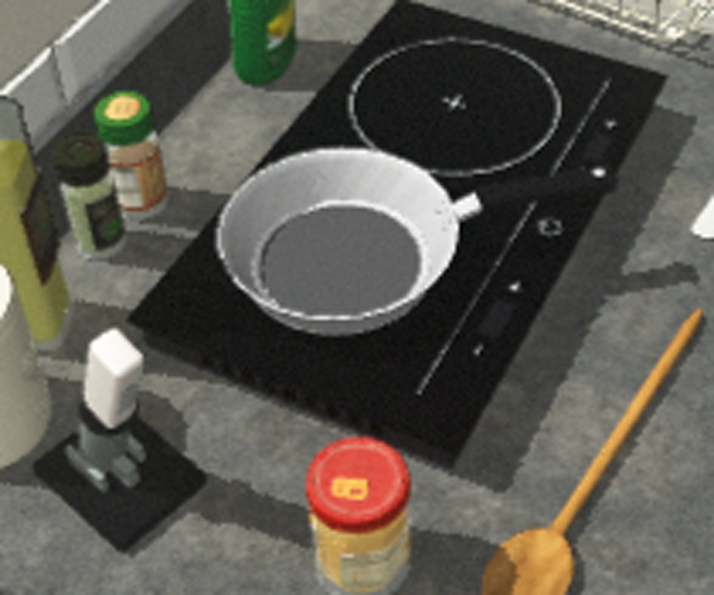

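```bash
cat > h.py <<'E'
import numpy as np,pickle,cv2
d=pickle.load(open("a.pkl","rb"))
def ray(n,p,d=d):
    i=d[n];R=np.array(i["R"]);C=-R.T@np.array(i["t"])
    v=R.T@np.array([(p[0]-i["cx"])/i["fx"],(p[1]-i["cy"])/i["fy"],1]);return C,v/np.linalg.norm(v)
def top(x,y):return ((x+.5)/3.2-.5+180,(y+.5)/3.2-.5+130)
def sc(x,y):return ((x+.5)/3.4-.5+190,(y+.5)/3.4-.5+135)
def onz(r,z):C,v=r;return C+v*(z-C[2])/v[2]
def tri(*rs):
    A=sum(np.eye(3)-np.outer(v,v) for C,v in rs);b=sum((np.eye(3)-np.outer(v,v))@C for C,v in rs)
    X=np.linalg.solve(A,b);return X.round(1),[round(float(np.linalg.norm((np.eye(3)-np.outer(v,v))@(X-C))),1) for C,v in rs]
E
python3 - <<'E'
from h import *
for n,a,b in (("cross",(625,177),(454,102)),("rivet",(523,374),(599,172)),("ferrule",(449,279),(480,203)),("rimc",(359.5,172.5),(338,240)),("ptop",(53,121),(115,346)),("flange",(105,90),(108,413)),("footR",(178,68),(205,482)),("footNear",(63,150),(122,552)),("footL",(100,43),(35,465))):
    print(n,tri(ray("top",top(*a)),ray("scene",sc(*b))))
print("rim top z42+45",onz(ray("top",top(359.5,172.5)),87),"base inner",onz(ray("top",top(362,177)),48))
for p in((224,38),(768,38),(775,363),(220,362),(625,177)):print("hob",onz(ray("top",top(*p)),45).round(1))
for p in((100,43),(178,68),(146,175),(63,150)):print("foot",onz(ray("top",top(*p)),12).round(1))
for p in((35,135),(48,100),(95,118),(100,88)):print(p,onz(ray("top",top(*p)),160).round(1))
print("ferr z93",onz(ray("top",top(449,279)),98),"rivet",onz(ray("top",top(523,374)),100))
E
```

```text
cross (array([ 584.6, -139.1,   46.9]), [1.2, 1.2])
rivet (array([425.2, -52.7, 100.3]), [0.5, 0.5])
ferrule (array([498.9,   3.9,  86.2]), [0.6, 0.6])
rimc (array([584.2,  75.1,  74.3]), [0.3, 0.3])
ptop (array([611.2, 294. , 174.7]), [2.2, 2.2])
flange (array([650.7, 280.4,  70.2]), [1.3, 1.3])
footR (array([662.3, 234.9, -65.5]), [36.7, 36.7])
footNear (array([613.9, 333.3,   0.8]), [0.7, 0.7])
footL (array([706.5, 303.2,   4.6]), [1.4, 1.4])
rim top z42+45 [582.26084615  74.13292311  87.        ] base inner [583.62922801  74.57106332  48.        ]
hob [700.  189.5  45. ]
hob [ 698.5 -258.5   45. ]
hob [ 432.9 -258.    45. ]
hob [433.5 188.9  45. ]
hob [ 583.6 -139.8   45. ]
foot [703.5 300.6  12. ]
foot [681.7 233.6  12. ]
foot [590.2 259.1  12. ]
foot [611.6 329.9  12. ]
(35, 135) [601.2 310.1 160. ]
(48, 100) [627.4 301.2 160. ]
(95, 118) [613.8 265.8 160. ]
(100, 88) [636.3 262.6 160. ]
ferr z93 [497.68278197   3.72701364  98.        ] rivet [424.70184908 -52.89201278 100.        ]
```

```bash
cat > m.py <<'E'
import numpy as np
from scipy.spatial.transform import Rotation as Ro
from plant import *
def frame(z,y):
    z=np.array(z,float);z/=np.linalg.norm(z);y=np.array(y,float);y-=z*(y@z);y/=np.linalg.norm(y);return np.column_stack([np.cross(y,z),y,z])
def rows(p,R,n=None):
    """identical rows taking the tool from where it stands to p,R"""
    s=read_state();p0=s["ee_pos"];R0=Ro.from_rotvec(s["eef_rot"]).as_matrix()
    if R is None:R=R0
    c=[(R0.T@(R@np.diag([f,f,1]))) for f in(1,-1)]
    w=min((Ro.from_matrix(x).as_rotvec() for x in c),key=np.linalg.norm)
    d=R0.T@(np.array(p)-p0)
    m=max(1,int(np.ceil(max(np.abs(w).max()/.1,np.abs(d).max()/25))))
    n=n or m
    while 1:
        S=sum(Ro.from_rotvec(w/n*k).as_matrix() for k in range(n));x=np.linalg.solve(S,d)
        if np.abs(x).max()<=25 and np.abs(w).max()/n<=.1:break
        n+=1
    print("n",n,"xyz",(x/25).round(3),"rot",(w/n/.1).round(3),"| t",round(float(s["t"]),2),"q",s["joint_positions"].round(2),"F",s["wrist_force"].round(1))
E
python3 - <<'E'
from m import *
h=np.array([-.779,-.627,0]);R=frame([0,0,-1],[.627,-.779,0])
rows([478,-10,230],R,30)
E
```

```text
n 30 xyz [ 0.708 -0.392  0.098] rot [-0.    -0.    -0.138] | t 0.15 q [-1.53  0.31  1.5   0.    1.33 -0.22] F [ 0.1 -0.2  0.2]
```

Call:
arm_command --xyz '[[0.71,-0.39,0.1],[0.71,-0.39,0.1],[0.71,-0.39,0.1],[0.71,-0.39,0.1],[0.71,-0.39,0.1],[0.71,-0.39,0.1],[0.71,-0.39,0.1],[0.71,-0.39,0.1],[0.71,-0.39,0.1],[0.71,-0.39,0.1],[0.71,-0.39,0.1],[0.71,-0.39,0.1],[0.71,-0.39,0.1],[0.71,-0.39,0.1],[0.71,-0.39,0.1],[0.71,-0.39,0.1],[0.71,-0.39,0.1],[0.71,-0.39,0.1],[0.71,-0.39,0.1],[0.71,-0.39,0.1]]' --rot '[[0,0,-0.14],[0,0,-0.14],[0,0,-0.14],[0,0,-0.14],[0,0,-0.14],[0,0,-0.14],[0,0,-0.14],[0,0,-0.14],[0,0,-0.14],[0,0,-0.14],[0,0,-0.14],[0,0,-0.14],[0,0,-0.14],[0,0,-0.14],[0,0,-0.14],[0,0,-0.14],[0,0,-0.14],[0,0,-0.14],[0,0,-0.14],[0,0,-0.14]]' --hand 0.1

```text
t: 2.65
ee_pos: [388.5, -189.6, 253.7]
eef_rot: [3.026, 0.845, 0.0]
wrist_force: [-0.5, 0.3, 0.2]
finger_gap: 47.0
grip_force: 0.0
```

```bash
python3 - <<'E'
from m import *
R=frame([0,0,-1],[.627,-.779,0])
rows([478,-10,230],R,10)
E
```

```text
n 10 xyz [ 0.703 -0.388  0.095] rot [ 0.    -0.    -0.133] | t 2.65 q [-0.73  0.16  1.83  0.    1.15  0.3 ] F [-0.5  0.3  0.2]
```

Call:
arm_command --xyz '[[0.7,-0.39,0.1],[0.7,-0.39,0.1],[0.7,-0.39,0.1],[0.7,-0.39,0.1],[0.7,-0.39,0.1],[0.7,-0.39,0.1],[0.7,-0.39,0.1],[0.7,-0.39,0.1],[0.7,-0.39,0.1],[0.7,-0.39,0.1],[0,0,0]]' --rot '[[0,0,-0.13],[0,0,-0.13],[0,0,-0.13],[0,0,-0.13],[0,0,-0.13],[0,0,-0.13],[0,0,-0.13],[0,0,-0.13],[0,0,-0.13],[0,0,-0.13],[0,0,0]]'

```text
t: 4.03
ee_pos: [477.0, -10.2, 228.6]
eef_rot: [-2.964, -1.042, 0.001]
wrist_force: [-0.2, -0.7, -0.6]
finger_gap: 46.9
grip_force: 0.0
```

```bash
python3 - <<'E'
from m import *
import cv2,pickle
i=get_image("wrist");cv2.imwrite("pics/c_w.png",i["pixels"]);pickle.dump(i,open("c.pkl","wb"))
R=frame([0,0,-1],[.627,-.779,0])
rows([478,-10,147],R,6)
X=np.array([[478,-10,100],[425.2,-52.7,100],[584,70.5,45],[641,285,87]]);Y=X@np.array(i["R"]).T+i["t"]
for y in Y:
    r=np.hypot(y[0],y[1]);th=np.arctan2(r,y[2]);print((i["cx"]+i["fx"]*th*y[0]/r).round(1),(i["cy"]+i["fy"]*th*y[1]/r).round(1))
E
```

```text
n 6 xyz [0.01  0.    0.545] rot [-0.     0.001 -0.004] | t 4.08 q [-0.27  0.29  1.74 -0.    1.11  0.63] F [ 0.5 -1.   0.3]
318.4 212.1
318.7 295.0
322.5 31.4
171.7 -136.8
```

View pics/c_w.png

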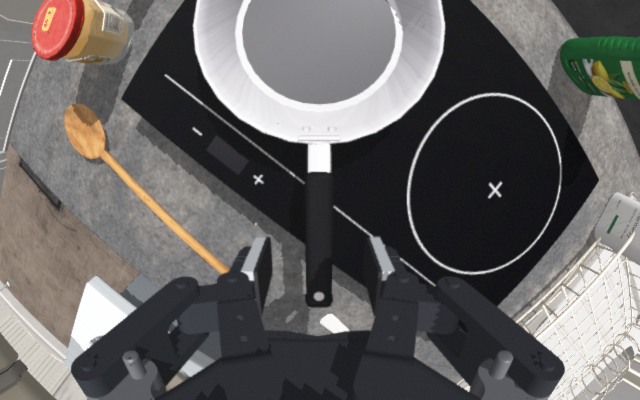

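The handle runs straight up the picture between the fingers, with its rivet at (319,296), as predicted. The large-ring cross is at (495,190). I'll go down, grip lightly, and check.

Call:
arm_command --xyz '[[0,0,0.55],[0,0,0.55],[0,0,0.55],[0,0,0.55],[0,0,0.55],[0,0,0.5],[0,0,0]]' --rot '[[0,0,0],[0,0,0],[0,0,0],[0,0,0],[0,0,0],[0,0,0],[0,0,0]]'

```text
t: 4.95
ee_pos: [476.7, -11.4, 146.7]
eef_rot: [-2.964, -1.038, 0.002]
wrist_force: [0.7, -0.6, 0.1]
finger_gap: 47.0
grip_force: 0.0
```

Call:
arm_command --xyz '[[0,0,0],[0,0,0],[0,0,0],[0,0,0],[0,0,0],[0,0,0]]' --rot '[[0,0,0],[0,0,0],[0,0,0],[0,0,0],[0,0,0],[0,0,0]]' --hand -1 --squeeze 25

```text
t: 5.7
ee_pos: [477.1, -11.6, 147.9]
eef_rot: [2.965, 1.038, 0.0]
wrist_force: [-2.2, -0.3, 5.1]
finger_gap: 19.8
grip_force: 30.4
```

```bash
python3 - <<'E'
from m import *
s=read_state();print(s["ee_pos"],s["wrist_force"],s["moment"])
rows(s["ee_pos"]+[0,-214,0],None,40)
E
```

```text
[477.12170685 -11.56264334 147.88727139] [-2.1771267  -0.34237392  5.1156406 ] [0.02462025 0.13928754 0.10207323]
n 40 xyz [-0.134  0.167  0.   ] rot [0. 0. 0.] | t 5.7 q [-0.27  0.4   1.83 -0.    0.91  0.63] F [-2.2 -0.3  5.1]
```

Call:
arm_command --xyz '[[0,0,-0.05],[0,0,0],[0,0,0]]' --rot '[[0,0,0],[0,0,0],[0,0,0]]'

```text
t: 6.08
ee_pos: [476.9, -11.4, 148.6]
eef_rot: [-2.965, -1.038, 0.001]
wrist_force: [0.9, -0.3, -3.2]
finger_gap: 19.7
grip_force: 29.3
```

Call:
arm_command --xyz '[[-0.07,0.08,0],[-0.13,0.17,0],[-0.13,0.17,0],[-0.13,0.17,0],[-0.13,0.17,0],[-0.13,0.17,0],[-0.13,0.17,0],[-0.13,0.17,0]]' --rot '[[0,0,0],[0,0,0],[0,0,0],[0,0,0],[0,0,0],[0,0,0],[0,0,0],[0,0,0]]'

```text
t: 7.08
ee_pos: [477.7, -51.9, 148.9]
eef_rot: [-2.965, -1.038, 0.0]
wrist_force: [0.1, 3.1, -3.9]
finger_gap: 19.2
grip_force: 29.3
```

```bash
python3 - <<'E'
from m import *
s=read_state();print(s["ee_pos"],s["wrist_force"],s["moment"])
rows([477.5,-225,s["ee_pos"][2]],frame([0,0,-1],[.627,-.779,0]),30)
E
```

```text
[477.66996327 -51.93952826 148.88272378] [ 0.13163584  3.06170445 -3.89159555] [0.2610639  0.05901167 0.32152269]
n 30 xyz [-0.144  0.18  -0.   ] rot [-0.     0.    -0.001] | t 7.08 q [-0.35  0.41  1.82  0.    0.92  0.54] F [ 0.1  3.1 -3.9]
```

Lifting on the handle by 4 N is too much. I'll ease it down by about half a millimetre before going on.

Call:
arm_command --xyz '[[0,0,0.023],[0,0,0]]' --rot '[[0,0,0],[0,0,0]]'

```text
t: 7.32
ee_pos: [477.6, -51.8, 148.3]
eef_rot: [2.965, 1.038, -0.001]
wrist_force: [-1.7, -1.0, -2.3]
finger_gap: 19.4
grip_force: 29.4
```

Call:
arm_command --xyz '[[-0.07,0.09,0],[-0.14,0.18,0],[-0.14,0.18,0],[-0.14,0.18,0],[-0.14,0.18,0],[-0.14,0.18,0],[-0.14,0.18,0],[-0.14,0.18,0],[-0.14,0.18,0],[-0.14,0.18,0]]' --rot '[[0,0,0],[0,0,0],[0,0,0],[0,0,0],[0,0,0],[0,0,0],[0,0,0],[0,0,0],[0,0,0],[0,0,0]]'

```text
t: 8.57
ee_pos: [478.4, -106.1, 148.3]
eef_rot: [-2.965, -1.038, -0.0]
wrist_force: [0.9, 2.5, -2.7]
finger_gap: 19.5
grip_force: 29.4
```

```bash
python3 - <<'E'
from m import *
s=read_state();print(s["ee_pos"],s["wrist_force"],s["moment"])
rows([477.5,-225,s["ee_pos"][2]],frame([0,0,-1],[.627,-.779,0]),20)
E
```

```text
[ 478.39046056 -106.09907489  148.30810727] [ 0.93939156  2.45991956 -2.72590325] [0.29126722 0.0397992  0.28059144]
n 20 xyz [-0.15   0.184 -0.   ] rot [-0.    -0.    -0.002] | t 8.57 q [-0.46  0.43  1.79  0.    0.93  0.44] F [ 0.9  2.5 -2.7]
```

Call:
arm_command --xyz '[[0,0,0.015],[0,0,0],[-0.15,0.18,0],[-0.15,0.18,0],[-0.15,0.18,0],[-0.15,0.18,0],[-0.15,0.18,0],[-0.15,0.18,0],[-0.15,0.18,0],[-0.15,0.18,0],[-0.15,0.18,0],[-0.15,0.18,0],[-0.15,0.18,0],[-0.15,0.18,0],[-0.15,0.18,0],[-0.15,0.18,0],[-0.15,0.18,0],[-0.15,0.18,0],[-0.15,0.18,0],[-0.15,0.18,0]]' --rot '[[0,0,0],[0,0,0],[0,0,0],[0,0,0],[0,0,0],[0,0,0],[0,0,0],[0,0,0],[0,0,0],[0,0,0],[0,0,0],[0,0,0],[0,0,0],[0,0,0],[0,0,0],[0,0,0],[0,0,0],[0,0,0],[0,0,0],[0,0,0]]'

```text
t: 11.08
ee_pos: [476.1, -211.4, 147.9]
eef_rot: [-2.965, -1.038, -0.0]
wrist_force: [0.5, 4.3, 2.3]
finger_gap: 19.4
grip_force: 30.1
```

Call:
arm_command --xyz '[[-0.15,0.18,0],[-0.15,0.18,0],[0,0,0],[0,0,0]]' --rot '[[0,0,0],[0,0,0],[0,0,0],[0,0,0]]'

```text
t: 11.58
ee_pos: [475.9, -223.4, 148.2]
eef_rot: [2.964, 1.038, -0.0]
wrist_force: [-2.1, -1.6, 3.7]
finger_gap: 19.5
grip_force: 30.2
```

```bash
python3 - <<'E'
from m import *
import pickle,cv2
d={n:get_image(n) for n in("top","scene")};pickle.dump(d,open("d.pkl","wb"))
cv2.imwrite("pics/d_top.png",cv2.resize(d["top"]["pixels"][130:260,180:430],None,fx=3.2,fy=3.2,interpolation=cv2.INTER_CUBIC))
s=read_state();print(s["ee_pos"],s["wrist_force"],s["finger_gap"])
E
```

```text
[ 475.84076888 -223.38754166  148.22193401] [-3.27978346 -2.13408673  3.97729887] 19.411676905294293
```

View pics/d_top.png

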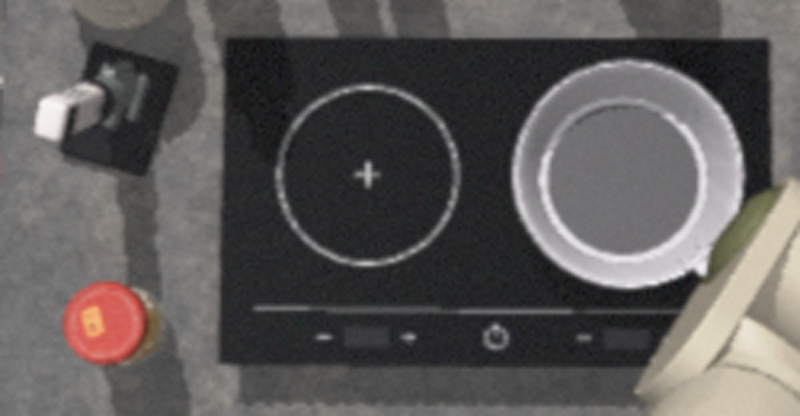

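The pan base's inner circle is centred at about (623,180.5), within 3 mm of the large-ring cross at (625,177). The small-ring cross is now visible at (367.5,175). I'll relax, let go and rise.

Call:
arm_command --xyz '[[0,0,-0.025],[0,0,0]]' --rot '[[0,0,0],[0,0,0]]'

```text
t: 11.92
ee_pos: [475.7, -222.9, 148.2]
eef_rot: [-2.965, -1.038, 0.001]
wrist_force: [-2.5, -1.8, -1.7]
finger_gap: 19.6
grip_force: 29.6
```

Call:
arm_command --xyz '[[0,0,0],[0,0,0],[0,0,0],[0,0,0]]' --rot '[[0,0,0],[0,0,0],[0,0,0],[0,0,0]]' --hand 0.1

```text
t: 12.42
ee_pos: [476.0, -222.8, 148.6]
eef_rot: [2.965, 1.038, 0.0]
wrist_force: [-0.2, 0.3, -0.1]
finger_gap: 47.1
grip_force: 0.0
```

Call:
arm_command --xyz '[[0,0,-0.4],[0,0,-0.8],[0,0,-0.8],[0,0,-0.8],[0,0,-0.8],[0,0,-0.8],[0,0,-0.8],[0,0,-0.8]]' --rot '[[0,0,0],[0,0,0],[0,0,0],[0,0,0],[0,0,0],[0,0,0],[0,0,0],[0,0,0]]'

```text
t: 13.42
ee_pos: [475.8, -222.8, 300.0]
eef_rot: [2.964, 1.038, 0.001]
wrist_force: [0.7, 0.8, 0.2]
finger_gap: 46.8
grip_force: 0.0
```

```bash
python3 - <<'E'
from h import *; import pickle
from m import *
d2=pickle.load(open("d.pkl","rb"))
print("small cross",onz(ray("top",top(367.5,175)),45), "pan",onz(ray("top",top(623,180.5)),48),"big",onz(ray("top",top(625,177)),45))
a=np.array([-.3266,.1009,.9397]);M=np.array([641.2,284.7,87])
R=frame(-a,[.295,.955,0])
print(M+200*a);rows(M+200*a,R,40)
E
```

```text
small cross [585.649296    70.26557308  45.        ] pan [ 580.40254007 -137.7349987    48.        ] big [ 583.6450421  -139.76840182   45.        ]
[575.88 304.88 274.94]
n 40 xyz [ 0.207 -0.519  0.046] rot [-0.042  0.08   0.241] | t 13.43 q [-0.66  0.32  1.5   0.    1.32  0.24] F [0.7 0.8 0.2]
```

Call:
arm_command --xyz '[[0.21,-0.52,0.05],[0.21,-0.52,0.05],[0.21,-0.52,0.05],[0.21,-0.52,0.05],[0.21,-0.52,0.05],[0.21,-0.52,0.05],[0.21,-0.52,0.05],[0.21,-0.52,0.05],[0.21,-0.52,0.05],[0.21,-0.52,0.05],[0.21,-0.52,0.05],[0.21,-0.52,0.05],[0.21,-0.52,0.05],[0.21,-0.52,0.05],[0.21,-0.52,0.05],[0.21,-0.52,0.05],[0.21,-0.52,0.05],[0.21,-0.52,0.05],[0.21,-0.52,0.05],[0.21,-0.52,0.05]]' --rot '[[-0.04,0.08,0.24],[-0.04,0.08,0.24],[-0.04,0.08,0.24],[-0.04,0.08,0.24],[-0.04,0.08,0.24],[-0.04,0.08,0.24],[-0.04,0.08,0.24],[-0.04,0.08,0.24],[-0.04,0.08,0.24],[-0.04,0.08,0.24],[-0.04,0.08,0.24],[-0.04,0.08,0.24],[-0.04,0.08,0.24],[-0.04,0.08,0.24],[-0.04,0.08,0.24],[-0.04,0.08,0.24],[-0.04,0.08,0.24],[-0.04,0.08,0.24],[-0.04,0.08,0.24],[-0.04,0.08,0.24]]' --hand 0.4

```text
t: 15.92
ee_pos: [459.8, 55.6, 274.6]
eef_rot: [3.094, 0.297, 0.272]
wrist_force: [-0.2, 0.3, -0.1]
finger_gap: 59.6
grip_force: 0.0
```

```bash
python3 - <<'E'
from m import *
a=np.array([-.3266,.1009,.9397]);M=np.array([641.2,284.7,87])
print(read_state()["ee_pos"]);rows(M+200*a,frame(-a,[.295,.955,0]),20)
E
```

```text
[459.77840507  55.62354954 274.57350129]
n 20 xyz [ 0.209 -0.513  0.04 ] rot [-0.045  0.082  0.241] | t 15.93 q [-0.14  0.14  1.81  0.02  1.02  1.23] F [-0.2  0.3 -0.1]
```

Call:
arm_command --xyz '[[0.21,-0.51,0.04],[0.21,-0.51,0.04],[0.21,-0.51,0.04],[0.21,-0.51,0.04],[0.21,-0.51,0.04],[0.21,-0.51,0.04],[0.21,-0.51,0.04],[0.21,-0.51,0.04],[0.21,-0.51,0.04],[0.21,-0.51,0.04],[0.21,-0.51,0.04],[0.21,-0.51,0.04],[0.21,-0.51,0.04],[0.21,-0.51,0.04],[0.21,-0.51,0.04],[0.21,-0.51,0.04],[0.21,-0.51,0.04],[0.21,-0.51,0.04],[0.21,-0.51,0.04],[0.21,-0.51,0.04]]' --rot '[[-0.045,0.08,0.24],[-0.045,0.08,0.24],[-0.045,0.08,0.24],[-0.045,0.08,0.24],[-0.045,0.08,0.24],[-0.045,0.08,0.24],[-0.045,0.08,0.24],[-0.045,0.08,0.24],[-0.045,0.08,0.24],[-0.045,0.08,0.24],[-0.045,0.08,0.24],[-0.045,0.08,0.24],[-0.045,0.08,0.24],[-0.045,0.08,0.24],[-0.045,0.08,0.24],[-0.045,0.08,0.24],[-0.045,0.08,0.24],[-0.045,0.08,0.24],[-0.045,0.08,0.24],[-0.045,0.08,0.24]]'

```text
t: 18.42
ee_pos: [576.0, 303.1, 274.5]
eef_rot: [3.01, -0.452, 0.524]
wrist_force: [-0.9, -0.0, -0.1]
finger_gap: 59.9
grip_force: 0.0
```

Call:
arm_command --xyz '[[0,0,0]]' --rot '[[0,0,0]]'

```text
t: 18.55
ee_pos: [576.0, 303.1, 274.4]
eef_rot: [3.01, -0.449, 0.523]
wrist_force: [-0.8, 0.1, -0.5]
finger_gap: 60.0
grip_force: 0.0
```

```bash
python3 - <<'E'
from m import *
import cv2,pickle
i=get_image("wrist");pickle.dump(i,open("e.pkl","wb"))
cv2.imwrite("pics/e_w.png",cv2.resize(i["pixels"][30:330,120:520],None,fx=2,fy=2,interpolation=cv2.INTER_CUBIC))
a=np.array([-.3266,.1009,.9397]);M=np.array([641.2,284.7,87])
print(read_state()["ee_pos"],i["fx"],i["cx"],i["cy"]);rows(M+200*a,frame(-a,[.295,.955,0]),1)
for n,X in (("top",M+92*a),("mouth",M),("foot",[647,281,12])):
    y=np.array(i["R"])@X+i["t"];r=np.hypot(y[0],y[1]);th=np.arctan2(r,y[2]);print(n,((i["cx"]+i["fx"]*th*y[0]/r-120)*2).round(1),((i["cy"]+i["fy"]*th*y[1]/r-30)*2).round(1))
E
```

```text
[576.00605989 302.59292823 274.58772538] 309.70691628693146 317.3696336709459 195.23114690260417
n 1 xyz [-0.025 -0.086 -0.024] rot [0.015 0.041 0.038] | t 18.6 q [ 0.36  0.53  1.29 -0.24  1.06  2.32] F [-0.5 -0.3  0.7]
top 387.6 390.6
mouth 389.6 312.9
foot 393.6 312.6
```

View pics/e_w.png

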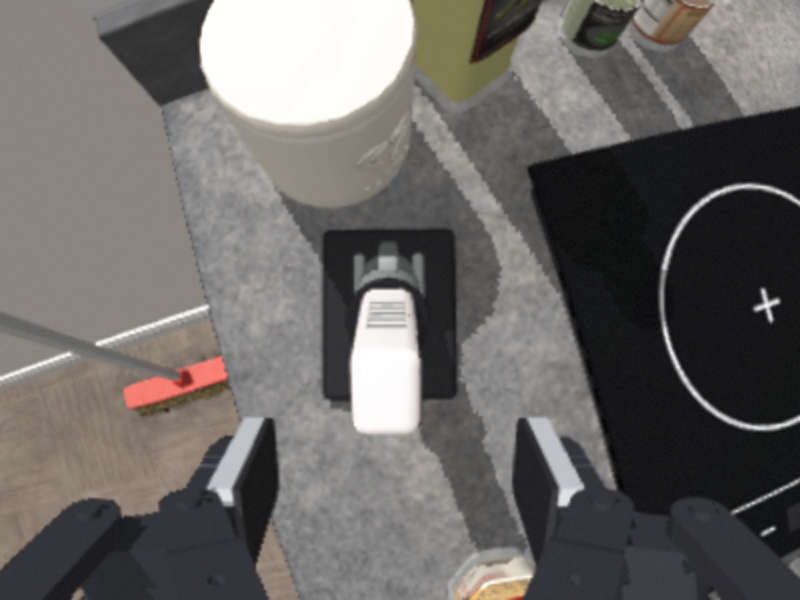

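The probe's top face is centred at (386,392), where (388,391) was predicted, and the foot edges are square with the picture, so the alignment holds. I'll correct and go in along the axis.

Call:
arm_command --xyz '[[-0.025,-0.085,0],[0,0,0.4],[0,0,0.4],[0,0,0.4],[0,0,0.4],[0,0,0.4],[0,0,0.4]]' --rot '[[0.015,0.04,0.04],[0,0,0],[0,0,0],[0,0,0],[0,0,0],[0,0,0],[0,0,0]]'

```text
t: 19.48
ee_pos: [596.9, 298.4, 218.3]
eef_rot: [3.009, -0.456, 0.533]
wrist_force: [0.2, -0.0, -0.6]
finger_gap: 59.8
grip_force: 0.0
```

```bash
python3 - <<'E'
from m import *
a=np.array([-.3266,.1009,.9397]);M=np.array([641.2,284.7,87])
print(read_state()["ee_pos"]);rows(M+110*a,frame(-a,[.295,.955,0]),4)
E
```

```text
[596.87159196 298.38654596 218.3062117 ]
n 4 xyz [-0.013 -0.     0.293] rot [-0.001 -0.004 -0.003] | t 19.48 q [ 0.35  0.61  1.31 -0.25  0.96  2.34] F [ 0.2 -0.  -0.6]
```

Call:
arm_command --xyz '[[-0.01,0,0.29],[-0.01,0,0.29],[-0.01,0,0.29],[-0.01,0,0.29],[0,0,0]]' --rot '[[0,0,0],[0,0,0],[0,0,0],[0,0,0],[0,0,0]]'

```text
t: 20.1
ee_pos: [605.2, 295.7, 190.7]
eef_rot: [3.009, -0.456, 0.531]
wrist_force: [0.0, 0.3, 0.7]
finger_gap: 59.5
grip_force: 0.0
```

Call:
arm_command --xyz '[[0,0,0],[0,0,0],[0,0,0],[0,0,0],[0,0,0],[0,0,0],[0,0,0]]' --rot '[[0,0,0],[0,0,0],[0,0,0],[0,0,0],[0,0,0],[0,0,0],[0,0,0]]' --hand -1 --squeeze 40

```text
t: 20.98
ee_pos: [605.3, 295.9, 191.8]
eef_rot: [3.01, -0.456, 0.534]
wrist_force: [-2.6, 1.1, 5.1]
finger_gap: 21.6
grip_force: 42.0
```

```bash
python3 - <<'E'
from m import *
s=read_state();print(s["ee_pos"],s["wrist_force"],s["moment"],s["finger_gap"])
a=np.array([-.3266,.1009,.9397]);rows(s["ee_pos"]+90*a,None,8)
E
```

```text
[605.31325075 295.90152411 191.78323882] [-2.59405298  1.14081961  5.14545353] [-0.05186156  0.31808141 -0.08288413] 21.633257087687685
n 8 xyz [ 0.001 -0.    -0.45 ] rot [0. 0. 0.] | t 20.98 q [ 0.34  0.65  1.31 -0.26  0.91  2.34] F [-2.6  1.1  5.1]
```

Call:
arm_command --xyz '[[0,0,-0.2],[0,0,-0.4],[0,0,-0.4],[0,0,-0.4],[0,0,-0.4],[0,0,-0.4],[0,0,-0.4],[0,0,-0.4],[0,0,-0.4],[0,0,-0.4],[0,0,-0.4]]' --rot '[[0,0,0],[0,0,0],[0,0,0],[0,0,0],[0,0,0],[0,0,0],[0,0,0],[0,0,0],[0,0,0],[0,0,0],[0,0,0]]'

```text
t: 22.35
ee_pos: [570.6, 306.5, 290.6]
eef_rot: [3.009, -0.456, 0.533]
wrist_force: [0.1, -0.4, -2.0]
finger_gap: 21.8
grip_force: 41.0
```

```bash
python3 - <<'E'
from m import *
s=read_state();print(s["ee_pos"],s["wrist_force"],s["moment"],s["finger_gap"])
rows([585.5,70.5,270],frame([0,0,-1],[.295,.955,0]),24)
E
```

```text
[570.56595585 306.48734231 290.62955792] [ 0.09021966 -0.39085511 -2.01715061] [ 0.11001247  0.21815012 -0.02768837] 21.770257305097108
n 24 xyz [0.132 0.368 0.059] rot [-0.    -0.146 -0.   ] | t 22.35 q [ 0.37  0.51  1.28 -0.24  1.09  2.33] F [ 0.1 -0.4 -2. ]
```

Call:
arm_command --xyz '[[0.13,0.37,0.06],[0.13,0.37,0.06],[0.13,0.37,0.06],[0.13,0.37,0.06],[0.13,0.37,0.06],[0.13,0.37,0.06],[0.13,0.37,0.06],[0.13,0.37,0.06],[0.13,0.37,0.06],[0.13,0.37,0.06],[0.13,0.37,0.06],[0.13,0.37,0.06],[0.13,0.37,0.06],[0.13,0.37,0.06],[0.13,0.37,0.06],[0.13,0.37,0.06],[0.13,0.37,0.06],[0.13,0.37,0.06],[0.13,0.37,0.06],[0.13,0.37,0.06]]' --rot '[[0,-0.146,0],[0,-0.146,0],[0,-0.146,0],[0,-0.146,0],[0,-0.146,0],[0,-0.146,0],[0,-0.146,0],[0,-0.146,0],[0,-0.146,0],[0,-0.146,0],[0,-0.146,0],[0,-0.146,0],[0,-0.146,0],[0,-0.146,0],[0,-0.146,0],[0,-0.146,0],[0,-0.146,0],[0,-0.146,0],[0,-0.146,0],[0,-0.146,0]]'

```text
t: 24.85
ee_pos: [582.5, 108.5, 274.2]
eef_rot: [3.097, -0.469, 0.089]
wrist_force: [0.3, 0.3, -1.8]
finger_gap: 21.6
grip_force: 41.1
```

Call:
arm_command --xyz '[[0.13,0.37,0.06],[0.13,0.37,0.06],[0.13,0.37,0.06],[0.13,0.37,0.06],[0,0,0],[0,0,0]]' --rot '[[0,-0.146,0],[0,-0.146,0],[0,-0.146,0],[0,-0.146,0],[0,0,0],[0,0,0]]'

```text
t: 25.6
ee_pos: [584.2, 70.0, 268.8]
eef_rot: [-3.105, 0.47, -0.0]
wrist_force: [-0.6, -0.3, -1.5]
finger_gap: 21.6
grip_force: 41.1
```

```bash
python3 - <<'E'
from m import *
import cv2,pickle
d={n:get_image(n) for n in("top","scene","wrist")};pickle.dump(d,open("f.pkl","wb"))
s=d["scene"]["pixels"][110:260,190:390];t=d["top"]["pixels"][130:240,240:420];w=d["wrist"]["pixels"][60:400,170:470]
S=cv2.resize(s,None,fx=4,fy=4,interpolation=cv2.INTER_CUBIC)
cv2.imwrite("pics/f_s.png",S);cv2.imwrite("pics/f_w.png",cv2.resize(w,(525,595),interpolation=cv2.INTER_CUBIC))
st=read_state();print(st["ee_pos"],Ro.from_rotvec(st["eef_rot"]).as_matrix()[:,2],st["wrist_force"])
rows([585.5,70.5,270],frame([0,0,-1],[.295,.955,0]),1)
E
```

```text
[584.12645706  70.20914618 268.82480251] [ 3.80815296e-04  7.37607281e-04 -9.99999655e-01] [-2.35538128e-01  1.59691538e-04 -7.77475115e-01]
n 1 xyz [ 0.049 -0.027 -0.047] rot [-0.008 -0.001 -0.006] | t 25.75 q [-0.08  0.48  1.35  0.    1.31  1.79] F [-0.2  0.  -0.8]
```

View pics/f_s.png

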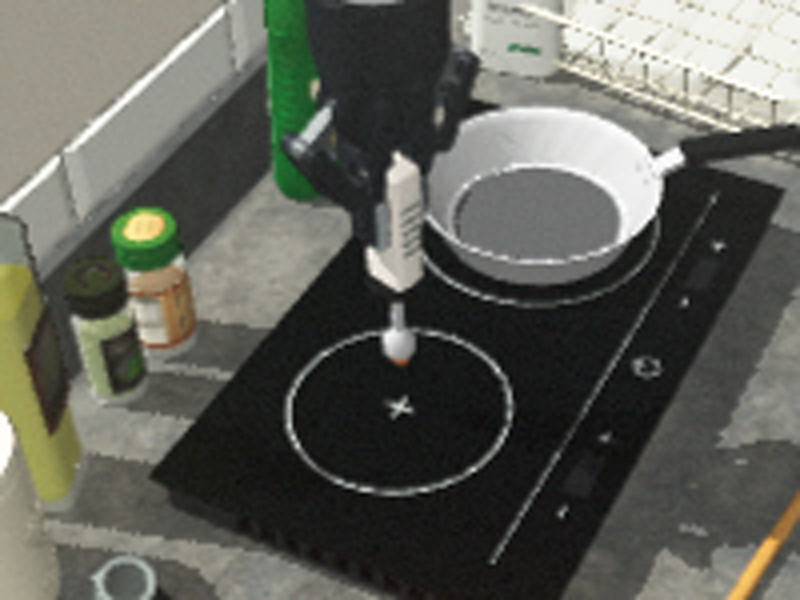

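View pics/f_w.png

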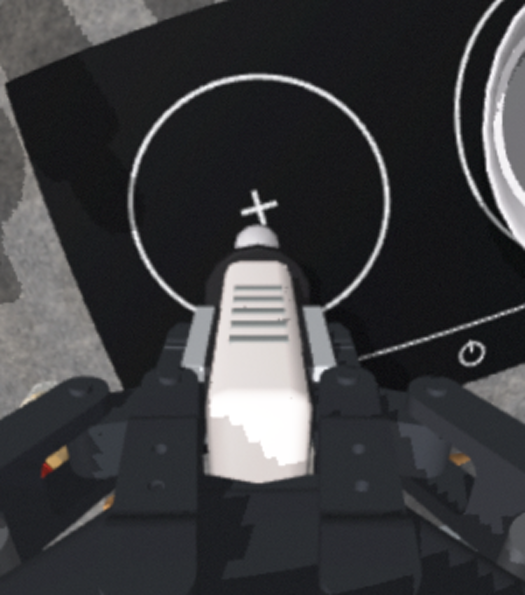

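```bash
python3 - <<'E'
from h import *;import pickle
f=pickle.load(open("f.pkl","rb"))
p4=lambda x,y:((x+.5)/4-.5+190,(y+.5)/4-.5+110)
sr=ray("scene",p4(400,407),f);tr=ray("top",top(367.5,175))
i=f["wrist"];R=np.array(i["R"]);C=-R.T@np.array(i["t"])
def wr(x,y):
    du,dv=170+(x+.5)/1.75-.5-i["cx"],60+(y+.5)/1.75-.5-i["cy"];r=np.hypot(du,dv);t=r/i["fx"]
    return C,R.T@np.array([np.sin(t)*du/r,np.sin(t)*dv/r,np.cos(t)])
w=wr(259,207)
print("cross tri",tri(sr,tr,w),"scene",onz(sr,45),"top",onz(tr,45),"wrist",onz(w,45))
# cross vs tool
T=np.array([584.15,70.2,268.8])
def proj(X):
    i=f["scene"];y=np.array(i["R"])@X+i["t"];u=i["cx"]+i["fx"]*y[0]/y[2];v=i["cy"]+i["fy"]*y[1]/y[2];return np.round([(u+.5-190)*4-.5,(v+.5-110)*4-.5],1)
for n,z in (("tip",176),("guard end",166),("flange bot",110),("handletop",18)):print(n,proj(T-[0,0,z]))
t=ray("scene",p4(400,362),f);print("tip scene ray at z",onz(t,93.8))
# nearest point of the tool axis to the tip ray
print("tip on vertical axis",tri(t,(T,np.array([0,0,1.]))))
# automatic: copper pixels
c=f["scene"]["pixels"][110:260,190:390].astype(int);m=(c[:,:,2]>c[:,:,0]+60)&(c[:,:,2]>c[:,:,1]+35);ys,xs=np.nonzero(m)
k=(xs>90)&(xs<110)&(ys>80)&(ys<100);print(xs[k]*4+1.5,ys[k]*4+1.5)
# circle print of small ring in top image
E
```

```text
cross tri (array([586.3,  69.8,  45.2]), [0.7, 0.8, 0.8]) scene [587.13681049  69.77341384  45.        ] top [585.649296    70.26557308  45.        ] wrist [586.28897719  68.99664859  45.        ]
tip [400.5 357.1]
guard end [399.8 345.9]
flange bot [395.7 279.7]
handletop [388.2 158.2]
tip scene ray at z [581.90413697  75.04113819  93.8       ]
tip on vertical axis (array([584.4,  70.3,  88.5]), [0.3, 0.3])
[397.5 401.5 405.5] [361.5 361.5 361.5]
```

```bash
python3 - <<'E'
from m import *
rows([586.3,69.8,226],frame([0,0,-1],[.295,.955,0]),6)
rows([586.3,69.8,268.8],frame([0,0,-1],[.295,.955,0]),1)
E
```

```text
n 6 xyz [ 0.015 -0.002  0.286] rot [-0.001 -0.    -0.001] | t 25.75 q [-0.08  0.48  1.35  0.    1.31  1.79] F [-0.2  0.  -0.8]
n 1 xyz [ 0.088 -0.01   0.001] rot [-0.008 -0.001 -0.006] | t 25.75 q [-0.08  0.48  1.35  0.    1.31  1.79] F [-0.2  0.  -0.8]
```

Call:
arm_command --xyz '[[0.09,-0.01,0],[0,0,0.29],[0,0,0.29],[0,0,0.29],[0,0,0.29],[0,0,0.29],[0,0,0.25],[0,0,0],[0,0,0]]' --rot '[[-0.008,0,-0.006],[0,0,0],[0,0,0],[0,0,0],[0,0,0],[0,0,0],[0,0,0],[0,0,0],[0,0,0]]'

```text
t: 26.88
ee_pos: [586.5, 69.4, 226.5]
eef_rot: [3.106, -0.47, 0.001]
wrist_force: [-0.3, -0.6, -2.3]
finger_gap: 21.5
grip_force: 41.1
```

```bash
cat > avg.py <<'E'
from m import *
import pickle
F=[];P=[]
for k in range(10):
    g=get_image("scene");s=read_state();F.append(s["wrist_force"]);P.append(s["ee_pos"])
pickle.dump(g,open("g.pkl","wb"))
print("t",s["t"],"F",np.mean(F,0).round(2),"sd",np.std(F,0).round(2),"P",np.mean(P,0).round(2),"grip",s["finger_gap"])
E
python3 avg.py; python3 -c "
from m import *
rows([586.3,69.8,217.6],frame([0,0,-1],[.295,.955,0]),9)"
```

```text
t 27.375 F [ 0.17  0.06 -1.43] sd [0.4  0.49 0.43] P [586.44  69.42 226.38] grip 21.640898270251615
n 9 xyz [-0.001 -0.001  0.038] rot [ 0.     0.    -0.001] | t 27.38 q [-0.08  0.52  1.4  -0.    1.22  1.79] F [-0.1 -0.5 -1.7]
```

Call:
arm_command --xyz '[[0,0,0.04],[0,0,0.04],[0,0,0.04],[0,0,0.04],[0,0,0.04],[0,0,0]]' --rot '[[0,0,0],[0,0,0],[0,0,0],[0,0,0],[0,0,0],[0,0,0]]'

```text
t: 28.12
ee_pos: [586.4, 69.4, 221.3]
eef_rot: [3.106, -0.47, 0.0]
wrist_force: [-0.8, -0.6, 0.2]
finger_gap: 21.5
grip_force: 41.3
```

```bash
python3 avg.py
```

```text
t 28.625 F [-0.59 -0.08  0.58] sd [0.48 0.46 0.3 ] P [586.41  69.43 221.32] grip 21.40799317331204
```

The net force of 2.0 N shows contact at about 222.3 mm, as predicted. I'll press 3.7 mm further.

Call:
arm_command --xyz '[[0,0,0.04],[0,0,0.04],[0,0,0.04],[0,0,0.04],[0,0,0],[0,0,0],[0,0,0]]' --rot '[[0,0,0],[0,0,0],[0,0,0],[0,0,0],[0,0,0],[0,0,0],[0,0,0]]'

```text
t: 29.5
ee_pos: [586.4, 69.4, 217.3]
eef_rot: [3.106, -0.47, 0.0]
wrist_force: [-1.1, -0.3, 2.3]
finger_gap: 21.3
grip_force: 41.4
```

```bash
python3 avg.py; python3 - <<'E'
import pickle,cv2
g=pickle.load(open("g.pkl","rb"))["pixels"]
a=cv2.resize(g[170:230,250:330],None,fx=5,fy=5,interpolation=cv2.INTER_CUBIC);b=cv2.resize(g[110:310,190:400],None,fx=2,fy=2)[0:400,0:400]
from plant import get_image
t=get_image("top")["pixels"];t=cv2.resize(t[130:250,180:430],None,fx=1.6,fy=1.6,interpolation=cv2.INTER_CUBIC)
import numpy as np
c=np.zeros((540,800,3),np.uint8);c[:300,:400]=a;c[:400,400:800]=b;c[300:300+t.shape[0],:400]=t
cv2.imwrite("pics/g.png",c)
E
```

```text
t 30.0 F [-0.19  0.47  1.97] sd [0.37 0.61 0.53] P [586.41  69.44 217.24] grip 21.72698287971973
```

View pics/g.png

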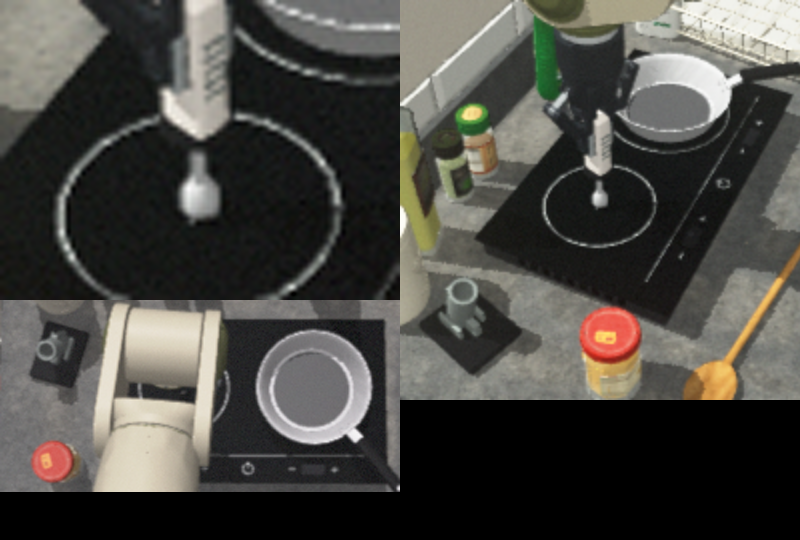

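```bash
python3 - <<'E'
import pickle,numpy as np
g=pickle.load(open("g.pkl","rb"));f=pickle.load(open("f.pkl","rb"))["scene"]
def P(i,X):
    Y=np.array(X)@np.array(i["R"]).T+i["t"];return np.column_stack([i["cx"]+i["fx"]*Y[:,0]/Y[:,2],i["cy"]+i["fy"]*Y[:,1]/Y[:,2]])
th=np.linspace(0,6.28,73)
circ=lambda c,r:np.column_stack([c[0]+r*np.cos(th),c[1]+r*np.sin(th),0*th+c[2]])
for n,i,T,s in(("air",f,[584.15,70.2,268.8],177.3),("pressed",g,[586.4,69.4,217.25],172.3)):
    zt=T[2]-s;zg=T[2]-167.3
    for m,z,r in(("tip",zt,5.5),("guard",zg,10)):
        q=P(i,circ([T[0],T[1],z],r));print(n,m,"u",q[:,0].min().round(2),q[:,0].max().round(2),"v max",q[:,1].max().round(2))
print("cross",P(g,[[586.3,69.8,45]]), "obs cross",(400.5/4-.5+190,407.5/4-.5+110))
for n,i,v0 in(("air",f,196),("pressed",g,205)):
    print(n);print(i["pixels"][v0-4:v0+13,284:296].astype(int).max(2))
E
```

```text
air tip u 287.61 291.95 v max 200.81
air guard u 285.62 293.58 v max 199.27
pressed tip u 287.84 292.04 v max 212.92
pressed guard u 286.02 293.69 v max 212.87
cross [[289.9028042  211.48182417]] obs cross (289.625, 211.375)
air
[[ 52  83 115 175 220 158 150 137 101 123 107  73]
 [118 141 218 240 237 215 193 157 129  86  47  67]
 [ 24 116 231 233 227 213 189 157 139 112  29  26]
 [ 28 105 221 226 214 197 182 158 147 115  24  27]
 [ 27  75 179 214 200 186 169 153 144 108  26  22]
 [ 20  66 162 200 186 173 157 152 138 101  25  26]
 [ 25  43 114 182 173 160 151 140 117  53  22  27]
 [ 23  26  40 100 149 146 141 128  73  21  24  22]
 [ 22  20  26  40  94 145 144 119  31  27  22  27]
 [ 26  24  22  21  28  51  67  44  19  21  24  25]
 [ 22  26  20  22  22  22  26  26  18  22  23  23]
 [ 24  26  22  27  24  25  23  28  20  18  24  26]
 [ 22  27  24  28  24  27  20  23  22  23  22  23]
 [ 25  22  24  21  22  25  25  26  24  24  23  20]
 [ 25  24  26  24  25  25  23  26  21  25  20  24]
 [ 26  22  24  21  24  22  24  22  23  26  20  21]
 [ 29  25  22  23  21  24  25  39  24  23  28  23]]
pre
[... 172 characters left out ...]
 52 121 147 130  64  19  20  26  22]
 [ 23  25  29  87 174 150 138 118  47  27  26  27]
 [ 23  23  73 170 219 161 151 138 112  46  28  26]
 [ 27  36 137 236 237 219 197 159 136  99  28  28]
 [ 26  56 155 230 227 217 187 159 146 114  28  20]
 [ 23  54 150 224 215 202 183 157 146 118  28  24]
 [ 20  47 139 212 203 189 171 157 145 116  28  19]
 [ 22  44 122 198 190 177 159 147 138 103  21  19]
 [ 21  19  58 146 170 155 144 135 118  77  21  21]
 [ 23  19  22  53 107 101  92  66  58  33  22  13]
 [ 24  24  24  42  80  22  20  21  13  14  23  21]
 [ 21  19  27  24  26  21  23  22  20  18  21  22]
 [ 22  29  23  25  25  27  25  22  21  23  25  21]
 [ 25  24  24  22  25  21  25  24  26  26  22  24]]
```

The guard's edges match the prediction to within half a pixel (under 1 mm). The net force is 3.4 N, about 4.5 mm of plunger travel. The pan is inside the large ring and the jar hasn't moved.

```bash
python3 -c "
from plant import *
s=read_state();print(s['t'],s['ee_pos'],s['joint_velocities'].round(3));print(finish_job())"
```

```text
30.05 [586.39838268  69.43026998 217.23312777] [-0.     0.001  0.    -0.001  0.    -0.001]
the job is handed in; nothing more can be done
None
```

I handed the job in at 30 s: the pan was slid into the large ring (about 4 mm off its cross) and released, and the thermometer is held still, upright on the small ring's cross to within about 1 mm, its tip pressed in about 4.5 mm at about 3.4 N; early in the slide the wrist force showed up to 4 N of lift on the pan's handle, which I eased off, and a slight tilt there can't be ruled out.

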